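# Put away the two timber callipers

### The arm

A 6-joint arm with a two-finger parallel gripper is mounted at the origin on the work surface. World frame = base frame: x ahead of the robot, y to its left, z up, the work surface at z = 0. Lengths are in mm, angles in degrees, forces in N, time in s.
With the tool pointing down it reaches from about 300 to 850 mm from the base axis. Payload 4.2 kg.
Tool frame: the origin (TCP) lies at the very end of the fingers, on their centre line; the grasp point (between the pads) lies 19 mm behind it (env.grip_depth is the distance from the TCP to the grasp point, in mm); z points along the fingers, y is the line along which they close (so a half turn about z gives the same grasp; the last joint's range is limited). The gripper opens to 91 mm and grips with 3 to 60 N. Pads are 32 mm wide; open, the fingers measure 118 mm over their backs; the gripper's body (76 mm by 178 mm) begins 60 mm behind the grasp point.
Start: joints at [-1.146, 18.312, 89.639, -0, 72.044, -1.146], TCP at [575.019, 0, 183.476] pointing down, gripper open.
Joint ranges: [-177.97, 177.97], [-48.28, 115.42], [12.27, 149.76], [-77.06, 257.06], [2.81, 150.46], [-146.56, 146.56]. Speed limits (degrees/s): [147.25, 147.25, 180, 180, 180, 180].

### API

Orientations are given as [roll, pitch, yaw] about the fixed x, y, z axes, in that order (R = Rz(yaw) Ry(pitch) Rx(roll)).
In Python, from workcell import env, cams gives the robot as it stands.
- The arm moves only by the tool apply_moves, never from a script. Its argument "deltas" is a list of rows, each a list of 5 numbers: the shift along the tool's x, y, z in m, then the turn about the tool's z in rad, then the opening, from -1 (shut) to 1 (fully open), so that 0 is half open. In form: [[tx, ty, tz, roll, gripper], ...]. A call has 1 to 5 rows; each row is the pose to reach, as a shift and turn from the pose commanded when the call began, along the tool's axes at that moment; what a row does not reach only later rows make up. A row lasts 1/10 s, in which the tool goes at most 50 mm and 8.59 degrees, less where a joint would pass 70% of its speed; a pose out of reach is approached as far as the arm can. A call with a gripper value outside its range is refused whole. The fingers move at their own pace and stop on an object; "grip_force" is the grip in N (left out, the last holds). Time passes only in rows, so rows that repeat a pose let the fingers close. It gives the time, the measured TCP pose, the force, the opening and the grip force at its end, in the units of the state.
- env.state(): the state, without advancing time (a new reading comes with each control period).
- cams.grab_frame(name): name is "scene" or "side" or "wrist"; returns the picture (420x560x3 uint8, blue, green, red); there is no depth.
- cams.get_calibration(name): a dict with "mtx" (3x3 intrinsics, pixels), "eye" and "attitude" of the camera in the world; the wrist camera has in their place "tool_from_camera" (4x4, takes a point from camera to tool coordinates, whose origin is the TCP and whose axes are the flange's). Camera axes: x right, y down, z forward; pixel columns grow to the right and rows downward; lengths in mm; the calibration is good to about 2 mm. A picture is of the moment at which its call begins: read the wrist's pose just before it. get_calibration takes no time and is no camera call.
- env.job_done(): hands the job in; it is judged then, once.
The state is a dict: "time_s": time; "qpos": joint angles; "qvel": joint speeds; "effort": joint torques, N m; "ee_pos": TCP position; "ee_rot": TCP orientation; "force": force on the tool from outside, world axes, zero at the start; "torque": the same for the moment, N m; "gripper_width": finger opening in mm; "gripper_force": force on a finger pad.
Only numpy, scipy, OpenCV 4.12 (cv2) and the standard library are available. Lean on these libraries where they do the work, as an engineer would, in place of code of your own. Each camera call takes 0.05 s, during which the arm holds its last target. There are 200 camera calls.

### The job

Two timber callipers lie on the bench. Hang the one that is pushed shut by its bow handle on the empty hook of the sloping tool board, leaving it shut, and lay the one that is pulled open flat in the wide bay of the wooden tray without changing its setting. Put both down gently, never letting them drop, and leave everything else where it is.

Things in the scene. Friction and masses are not known exactly. Their poses are not given: they have to be found in the camera images.
- gauge_1: One of two like timber callipers, 225 x 101 x 16 mm, 0.18 to 0.27 kg, lying flat. Origin: underside, centre of fixed head. x along the beam to the bow handle, y to the jaw tips, z out of its face. Head x -8 to 8, y -17 to 17 mm; fixed jaw x -8 to 6, to y 68. Beam x -160 to 0, y -9 to 9, z 3 to 13: grip across it. Its slide: slide_1.
- slide_1 (a joint): gauge_1's opening s between the jaws, m: 0 pushed shut, up to 0.108 pulled out to the tail; one calliper starts shut, the other 62 to 74 mm open. In the calliper frame the sliding jaw is at x -22-s to -8-s (to y 68), its collar (30 wide, 16 high, thumb screw to z 25) at x -48-s to -8-s mm. Needs about 4 N to move, stays where left.
- bow_1 (a point): Centre of the bow handle's opening of gauge_1 (calliper frame 28, 0, 8 mm; axes as the calliper's). The bow is a closed arch of 10 mm round bar, z 3 to 13, out to x 57, 66 mm wide; clear opening x 8 to 47 at y 0, and 38 mm wide from x 8 to 34, narrowing above.
- tail_1 (a point): Middle of the end stop at the tail of gauge_1 (calliper frame -164, 0, 8 mm; axes as the calliper's); the stop is 8 x 26 x 16 mm.
- gauge_2: One of two like timber callipers, 225 x 101 x 16 mm, 0.18 to 0.27 kg, lying flat. Origin: underside, centre of fixed head. x along the beam to the bow handle, y to the jaw tips, z out of its face. Head x -8 to 8, y -17 to 17 mm; fixed jaw x -8 to 6, to y 68. Beam x -160 to 0, y -9 to 9, z 3 to 13: grip across it. Its slide: slide_2.
- slide_2 (a joint): gauge_2's opening s between the jaws, m: 0 pushed shut, up to 0.108 pulled out to the tail; one calliper starts shut, the other 62 to 74 mm open. In the calliper frame the sliding jaw is at x -22-s to -8-s (to y 68), its collar (30 wide, 16 high, thumb screw to z 25) at x -48-s to -8-s mm. Needs about 4 N to move, stays where left.
- bow_2 (a point): Centre of the bow handle's opening of gauge_2 (calliper frame 28, 0, 8 mm; axes as the calliper's). The bow is a closed arch of 10 mm round bar, z 3 to 13, out to x 57, 66 mm wide; clear opening x 8 to 47 at y 0, and 38 mm wide from x 8 to 34, narrowing above.
- tail_2 (a point): Middle of the end stop at the tail of gauge_2 (calliper frame -164, 0, 8 mm; axes as the calliper's); the stop is 8 x 26 x 16 mm.
- hook: Empty steel hook on the sloping tool board at the left. Origin: root of the prong on the board's face. x straight up the board, y level along it, z straight out of it. The face (z = 0) stands 55 degrees from level. Prong 7 mm thick, 34 mm out along z, then turned up along +x (tip ends at x 17.5, outermost z 37.5). Board flat from 250 mm below to 75 above; other tools 95 mm or more aside.
- bay (a point): Centre of the floor of the tray's empty wide bay, at the robot's right. x across the bay (150 mm inside), y along it (280 mm inside), z up. Floor 6 mm above the bench, walls 8 mm thick, 28 mm high above the floor. The narrow bay with two wood blanks lies beyond the +x wall.
- blank_b: Bystander: olive-wood block 50 x 90 x 40 mm in the narrow bay. Origin: centre of its underside. Leave it alone.
- wax_tin: Bystander: small round tin, 36 mm diameter, 28 mm tall, between the callipers' tails. Origin: centre of its underside. Leave it alone.
- sanding_block: Bystander: cork-faced sanding block 70 x 40 x 32 mm, in front of the tool board. Origin: centre of its underside. Leave it alone.
- chuck_key: Bystander: steel drill-chuck key, T-shaped, 90 x 70 x 16 mm. Origin: centre of its underside. Leave it alone.

How it is judged (in metres and radians):
At the end, for the whole second after the job is handed in: gauge_1 (shut, under 4 mm) hangs at rest, bow up, the hook's prong through its bow in the half next to the bow's bar, between board and upturn; gauge_2 lies flat (within 5 degrees), face up, at rest, wholly in the wide bay, open 58 to 78 mm (x of hook in the frame of gauge_1 between 0.028 and 0.05 m and y of hook in the frame of gauge_1 between -0.026 and 0.026 m and z of hook in the frame of gauge_1 between -0.022 and 0.022 m and angle between gauge_1's own x axis and vertical below 1 rad and value of joint slide_1 below 0.004 m and x of bow_2 in the frame of bay between -0.075 and 0.075 m and y of bow_2 in the frame of bay between -0.14 and 0.14 m and z of each of bow_2, tail_2 in the frame of bay below 0.014 m and x of tail_2 in the frame of bay between -0.075 and 0.075 m and y of tail_2 in the frame of bay between -0.14 and 0.14 m and angle between gauge_2's own z axis and vertical below 0.08 rad and value of joint slide_2 between 0.058 and 0.078 m and linear speed of each of gauge_1, gauge_2 below 0.02 m/s and angular speed of each of gauge_1, gauge_2 below 0.2 rad/s); the robot touches nothing.
It fails at once if a bystander was moved more than 30 mm (distance of any of blank_b, wax_tin, sanding_block, chuck_key from where it was at the start of the episode above 0.03 m).
It fails at once if a calliper was dropped or thrown: faster than 0.8 m/s while not touched by the fingers ((linear speed of gauge_1 above 0.8 m/s and contact force between the fingers and gauge_1 below 0.05 N) or (linear speed of gauge_2 above 0.8 m/s and contact force between the fingers and gauge_2 below 0.05 N)).
It also fails if it takes over 64 s, if anything falls off the work surface, if the arm or the gripper's body presses on something with over 40 N, if the wrist force passes 120 N, or if a joint passes its speed limit or range.

## Working session

There is one attempt and no reset: what is moved stays moved. The work goes in short steps, Python scripts to look and compute and a tool call to move; the robot and the scene stay as the last step left them, time stands still between calls to the robot, and variables do not carry over. Pictures are saved under pics/ and viewed, at most 10 in all, crops included, and the job is handed in when it is done.

Besides the shell and the picture viewer there is one more tool, called as a command line: name --pt "numbers of a row" for each row, then --argument value for the rest. apply_moves: Moves the arm, as the interface text tells. Its arguments: {"type":"object","properties":{"deltas":{"type":"array"},"grip_force":{"type":"number"}},"required":["deltas"]}

```bash
mkdir -p pics; ls
python3 - <<'E'
from workcell import env,cams
import cv2,numpy as np
for n in("scene","side","wrist"):
    cv2.imwrite(f"pics/{n}0.png",cams.grab_frame(n)); print(n,{k:np.round(v,3).tolist() if not isinstance(v,str) else v for k,v in cams.get_calibration(n).items()})
print(env.state())
E
```

```text
pics
scene {'mtx': [[402.119, 0.0, 281.016], [0.0, 402.119, 207.598], [0.0, 0.0, 1.0]], 'eye': [1165.219, -381.939, 911.711], 'attitude': [-138.492, 0.811, 54.097]}
side {'mtx': [[467.854, 0.0, 278.33], [0.0, 467.854, 214.829], [0.0, 0.0, 1.0]], 'eye': [188.65, -877.43, 1227.322], 'attitude': [-137.943, 0.004, -24.358]}
wrist {'mtx': [[342.236, 0.0, 281.861], [0.0, 342.236, 211.68], [0.0, 0.0, 1.0]], 'tool_from_camera': [[-0.001, -0.955, -0.295, 83.478], [1.0, -0.001, 0.0, -1.065], [-0.0, -0.295, 0.955, -201.916], [0.0, 0.0, 0.0, 1.0]]}
{'time_s': 0.15, 'qpos': array([-1.14388992e+00,  1.83433034e+01,  8.96885413e+01, -3.75695910e-04,
        7.20446713e+01, -1.14534085e+00]), 'qvel': array([-0.09534593, -0.15301717, -0.11570792, -0.02585713, -0.02238113,
        0.03977891]), 'effort': array([-5.72294630e-04, -4.12774551e+01, -2.32154489e+01,  7.26667210e-02,
        4.33494255e-02, -9.00343002e-05]), 'ee_pos': array([5.74589729e+02, 2.70032179e-02, 1.82824940e+02]), 'ee_rot': array([-1.79923492e+02, -1.17227890e-03,  9.00015662e+01]), 'force': array([ 0.27423578, -0.31996842, -0.30729964]), 'torque': array([ 0.01403365, -0.02213372, -0.01712396]), 'gripper_force': 0.0, 'gripper_width': 91.63613816521679}
```

View pics/scene0.png

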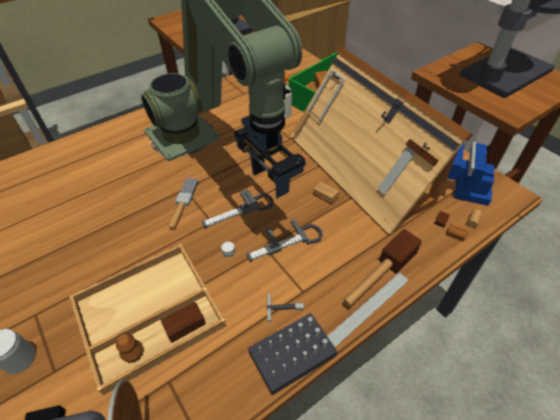

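View pics/side0.png

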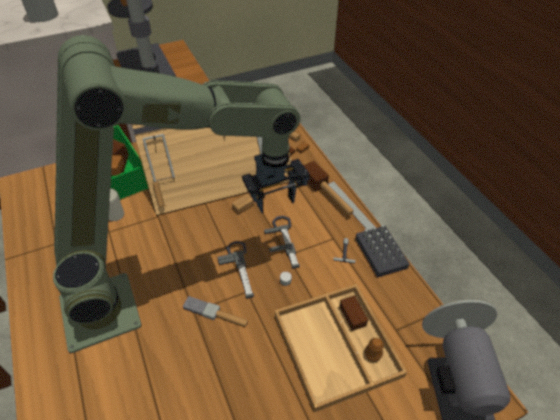

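The scene picture shows two callipers at about (238,212) and (287,241), the tray at (145,315) and the tool board at (375,140). The side picture shows the same from the right. I'll enlarge the parts that matter.

Run:
```python
import cv2,numpy as np
s=cv2.imread("pics/scene0.png");d=cv2.imread("pics/side0.png");w=cv2.imread("pics/wrist0.png")
def c(i,x,y,ww,hh,k):return cv2.resize(i[y:y+hh,x:x+ww],None,fx=k,fy=k,interpolation=cv2.INTER_CUBIC)
a=np.hstack([c(s,195,180,133,100,3),c(d,205,205,133,100,3)]);b=np.hstack([c(s,330,70,133,100,3),c(d,130,115,133,100,3)])
cv2.imwrite("pics/crop1.png",np.vstack([a,b]))
```

```text
(no output)
```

View pics/crop1.png

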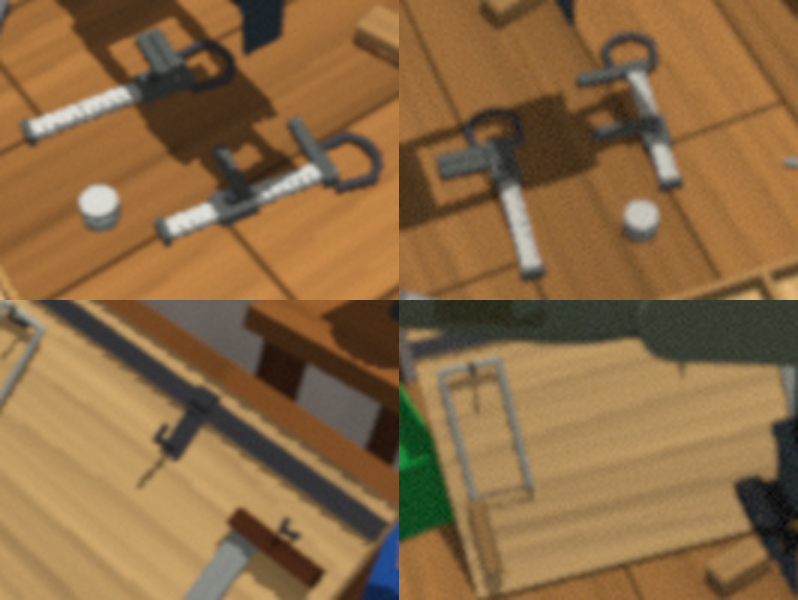

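View pics/wrist0.png

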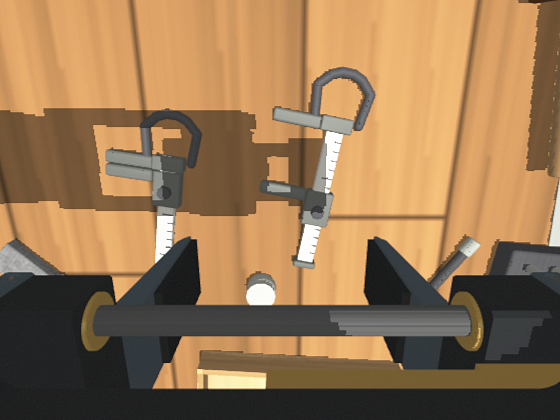

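The crops show the shut calliper nearer the robot, with its bow in the wrist picture at (172,130) and its beam going down to (165,262). The open one has its bow at (343,90) and its tail at (303,263). The hook is on a dark strip at scene (385,117), and the arm hides it in the side view. The next step is to enlarge the wrist view so I can pick points.

```bash
cat > h.py <<'E'
import numpy as np,cv2
from scipy.spatial.transform import Rotation as R
from workcell import env,cams
def E(r): return R.from_euler('xyz',r,degrees=True).as_matrix()
def cam(n,st=None):
    c=cams.get_calibration(n)
    if n=="wrist":
        T=np.array(c["tool_from_camera"]);A=E(st["ee_rot"]);return c["mtx"],A@T[:3,3]+st["ee_pos"],A@T[:3,:3]
    return c["mtx"],np.array(c["eye"]),E(c["attitude"])
def ray(C,u,v):
    K,e,A=C; d=A@np.linalg.inv(K)@[u,v,1]; return e,d/np.linalg.norm(d)
def onz(C,u,v,z):
    e,d=ray(C,u,v); return e+d*(z-e[2])/d[2]
def proj(C,p):
    K,e,A=C; q=K@(A.T@(np.asarray(p,float)-e)); return q[:2]/q[2]
def tri(r1,r2):
    (a,u),(b,v)=r1,r2; s=np.linalg.lstsq(np.c_[u,-v],b-a,rcond=None)[0]; p,q=a+s[0]*u,b+s[1]*v
    return (p+q)/2,np.linalg.norm(p-q)
E
python3 - <<'E'
import cv2
w=cv2.imread("pics/wrist0.png")[60:275,100:390]
w=cv2.resize(w,None,fx=2.75,fy=2.75,interpolation=cv2.INTER_CUBIC);w=cv2.convertScaleAbs(w,alpha=1.4,beta=15)
cv2.imwrite("pics/crop2.png",w)
E
```

```text
(no output)
```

View pics/crop2.png

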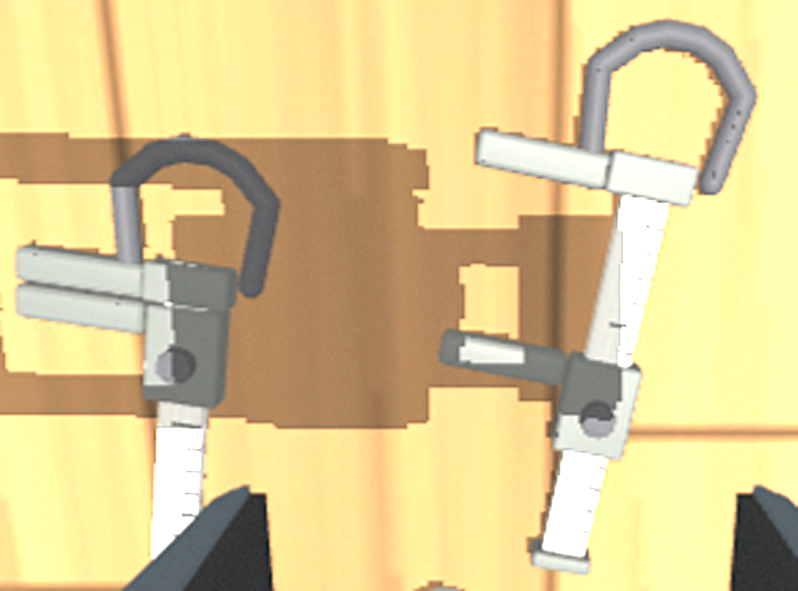

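The enlargement (crop pixels) shows the shut calliper's bow shoulders at (112,180) and (280,203) with its apex at (187,137). The open one's shoulders are at (590,62) and (755,97), its apex at (675,20) and its tail at (560,562).

```bash
cat > m.py <<'E'
from h import *
st=dict(ee_pos=np.array([574.59,0.03,182.82]),ee_rot=np.array([-179.92,0,90]))
W=cam("wrist",st);S=cam("scene");D=cam("side")
w=lambda x,y,z:onz(W,x/2.75+100,y/2.75+60,z).round(1)
for n,L,Rr,A,bm in(("shut",(112,180),(280,203),(187,137),[(158,420),(208,420),(150,555),(199,500)]),("open",(590,62),(755,97),(675,20),[(622,200),(668,200),(543,550),(590,550)])):
    print(n,"L",w(*L,8),"R",w(*Rr,8),"apex",w(*A,8),"beam",[w(*b,13)[:2] for b in bm])
print("open tail wrist",w(560,562,16))
for n,s,d in(("shut tail",(204.3,225),(249.7,295)),("open tail",(249.3,257.3),(295.3,265.7))):
    print(n,onz(S,*s,8).round(1),onz(D,*d,8).round(1),tri(ray(S,*s),ray(D,*d)))
# tray inner floor corners candidates, side
print("collar shut",w(143,400,16),w(225,405,16),"jawtips shut",w(18,260,14),"open jaws",w(478,148,14),w(443,348,14))
E
python3 m.py
python3 - <<'E'
import cv2,numpy as np
d=cv2.imread("pics/side0.png")[275:420,260:420];s=cv2.imread("pics/scene0.png")[235:400,60:240]
f=lambda i:cv2.resize(i,(400,int(400*i.shape[0]/i.shape[1])),interpolation=cv2.INTER_CUBIC)
a,b=f(d),f(s);h=max(a.shape[0],b.shape[0]);p=lambda i:cv2.copyMakeBorder(i,0,h-i.shape[0],0,0,0)
cv2.imwrite("pics/tray.png",np.hstack([p(a),p(b)]))
E
```

```text
shut L [422.5  63.7   8. ] R [487.2  54.9   8. ] apex [453.2  79.7   8. ] beam [array([431.7, -32.5]), array([452.4, -32.5]), array([421.7, -93.8]), array([445.3, -68.1])]
open L [607.2 106.6   8. ] R [670.   94.1   8. ] apex [638.3 121.2   8. ] beam [array([620.4,  56.4]), array([638.2,  56.4]), array([591.9, -91.4]), array([612.2, -91.4])]
open tail wrist [599.1 -95.7  16. ]
shut tail [ 431.7 -141.4    8. ] [ 427.6 -138.4    8. ] (array([ 428.46659798, -138.98244673,    5.55631543]), np.float64(3.7262297524478845))
open tail [604.2 -97.7   8. ] [601.4 -97.1   8. ] (array([602.31652747, -96.26556931,   5.52370018]), np.float64(1.2775846319746764))
collar shut [427.7 -23.   16. ] [461.  -25.2  16. ] jawtips shut [384.3  33.6  14. ] open jaws [565.   75.7  14. ] [550.4  -1.8  14. ]
```

View pics/tray.png

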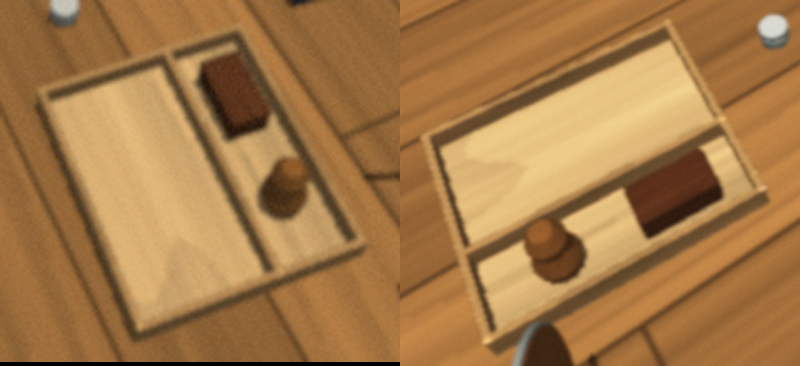

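The tray picture shows its rim corners in the side half at (40,92), (135,335), (363,243) and (240,30), with the divider running from (170,58) to (268,270). The same corners appear in the scene half.

Run:
```python
from h import *
S=cam("scene");D=cam("side")
for n,d,s in(("A",(40,92),(668,25)),("B",(135,335),(425,135)),("C",(363,243),(490,345)),("D",(240,30),(767,193)),("div1",(170,58),(722,122)),("div2",(268,270),(467,252))):
    print(n,onz(D,d[0]/2.5+260,d[1]/2.5+275,34).round(0),onz(S,(s[0]-400)/2.222+60,s[1]/2.222+235,34).round(0))
p=[455,50,8]
st=env.state();print(st["ee_pos"],st["ee_rot"])
```

```text
A [ 471. -238.   34.] [ 480. -236.   34.]
B [ 444. -529.   34.] [ 455. -521.   34.]
C [ 707. -543.   34.] [ 717. -539.   34.]
D [ 725. -260.   34.] [ 739. -250.   34.]
div1 [ 629. -260.   34.] [ 637. -247.   34.]
div2 [ 600. -527.   34.] [ 615. -527.   34.]
[5.74589729e+02 2.70032179e-02 1.82824940e+02] [-1.79923492e+02 -1.17227890e-03  9.00015662e+01]
```

apply_moves --pt "0.05 -0.03 0 0.125 0.75" --pt "0.05 -0.08 0.03 0.125 0.75" --pt "0.05 -0.121 0.06 0.125 0.75" --pt "0.05 -0.121 0.09 0.125 0.75" --pt "0.05 -0.121 0.09 0.125 0.75" --grip_force 5

```text
time_s: 0.65
ee_pos: [447.9, 49.7, 89.9]
ee_rot: [-179.4, 0.1, 82.9]
force: [0.1, 0.3, -0.0]
gripper_width: 79.3
gripper_force: 0.0
```

apply_moves --pt "0 0 0.02 0 0.85" --pt "0 0 0.02 0 0.85"

```text
time_s: 0.85
ee_pos: [454.5, 49.9, 73.2]
ee_rot: [-179.9, 0.0, 82.8]
force: [-0.5, -0.0, 0.8]
gripper_width: 84.3
gripper_force: 0.0
```

apply_moves --pt "-0.001 0 0.04 0 0.85" --pt "-0.001 0 0.06 0 0.85" --pt "-0.001 0 0.07 0 0.85" --pt "-0.001 0 0.07 0 0.4" --pt "-0.001 0 0.07 0 0.3" --grip_force 5

```text
time_s: 1.35
ee_pos: [455.6, 49.1, 4.6]
ee_rot: [179.9, -0.0, 82.8]
force: [-0.4, -0.1, 0.7]
gripper_width: 71.2
gripper_force: 0.0
```

apply_moves --pt "0 0 0 0 -0.2" --pt "0 0 0 0 -0.2" --pt "0 0 0 0 -0.2"

```text
time_s: 1.65
ee_pos: [454.4, 49.1, 4.2]
ee_rot: [179.9, -0.0, 82.8]
force: [0.4, -0.4, 0.1]
gripper_width: 46.9
gripper_force: 0.0
```

Run:
```python
from h import *
cv2.imwrite("pics/w1.png",cams.grab_frame("wrist"));s=cams.grab_frame("scene");d=cams.grab_frame("side")
cv2.imwrite("pics/s1.png",s);cv2.imwrite("pics/d1.png",d)
f=lambda i:cv2.resize(i,(400,300),interpolation=cv2.INTER_CUBIC)
w=cv2.imread("pics/w1.png")
cv2.imwrite("pics/c3.png",np.vstack([np.hstack([f(w),f(w[150:300,180:380])]),np.hstack([f(s[160:270,190:337]),f(d[190:300,190:337])])]))
print(env.state())
```

```text
{'time_s': 1.8, 'qpos': array([ 4.72248756e+00,  1.95257448e+01,  1.18790697e+02, -3.83752067e-03,
        4.16529636e+01,  1.18812215e+01]), 'qvel': array([-0.05994369,  0.18933708,  0.20244035,  0.05939442, -0.10355938,
       -0.03201022]), 'effort': array([-2.41223119e-03, -3.46729767e+01, -1.54838008e+01,  5.55862219e-02,
        1.57711672e-02,  5.29852077e-04]), 'ee_pos': array([453.98952101,  49.0269446 ,   3.7183461 ]), 'ee_rot': array([ 1.79969536e+02, -3.80146590e-03,  8.28441337e+01]), 'force': array([-0.36989135, -0.0582302 , -0.68679071]), 'torque': array([ 0.00357472, -0.07452219,  0.05316524]), 'gripper_force': 0.0, 'gripper_width': 37.420952982618566}
```

View pics/c3.png

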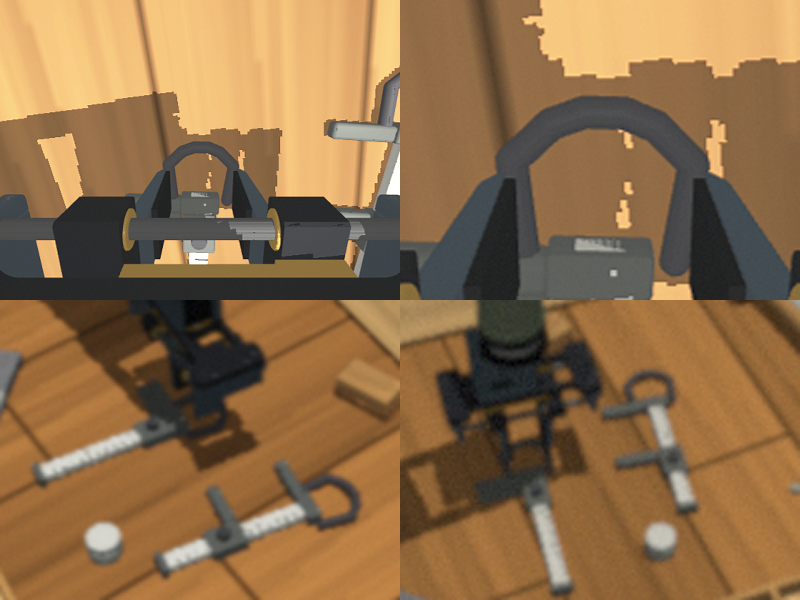

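The composite shows the fingers beside the bow legs, yet the reported width (37 mm) is less than the bow's 66 mm. I'll measure where the bow is now.

Run:
```python
from h import *
st=dict(ee_pos=np.array([454.2,49.1,4.0]),ee_rot=np.array([179.93,0,82.84]))
W=cam("wrist",st)
g=lambda x,y,z:onz(W,(x-400)/2+180,y/2+150,z).round(1)
for q in((600,97),(500,165),(705,165),(520,190),(692,190),(690,270)): print(q,g(*q,8))
s=env.state();print(s["gripper_width"],s["gripper_force"],s["ee_pos"])
w=cams.grab_frame("wrist");cv2.imwrite("pics/w2.png",w)
cv2.imwrite("pics/c4.png",cv2.convertScaleAbs(cv2.resize(w[170:320,180:380],(800,600),interpolation=cv2.INTER_CUBIC),alpha=1.6,beta=20))
```

```text
(600, 97) [455.9  79.6   8. ]
(500, 165) [422.6  62.    8. ]
(705, 165) [485.3  54.    8. ]
(520, 190) [427.4  53.    8. ]
(692, 190) [480.6  46.2   8. ]
(690, 270) [477.5  18.4   8. ]
37.420952982618566 0.0 [453.98952101  49.0269446    3.7183461 ]
```

View pics/c4.png

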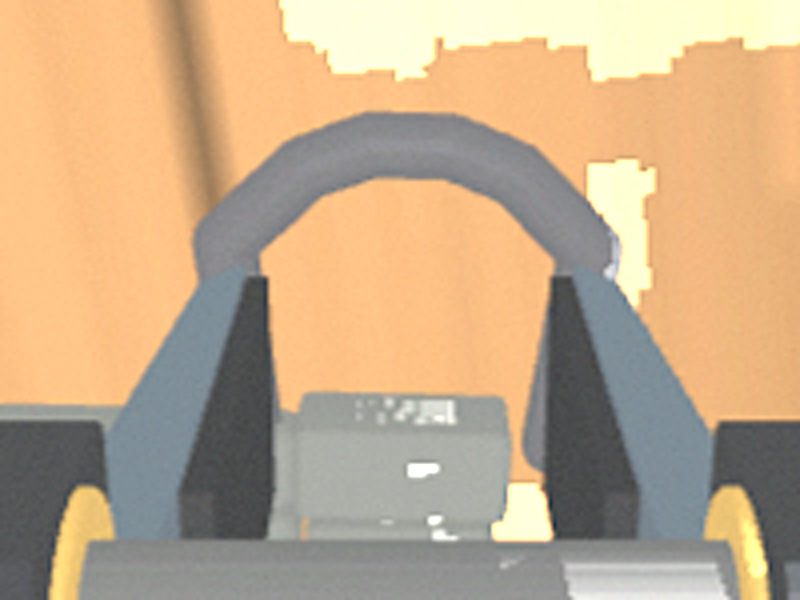

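This picture shows the finger ends lying over the bow legs and hiding them, at crop x 268 and 553. That means the tips are above the bow, so they end higher than the reported TCP. I'll check that against the fixed cameras using the start pictures.

Run:
```python
from h import *
S=cam("scene");D=cam("side")
for z in(183,200,216): 
  for x in (575-52,575+52): print(z,x,"scene",proj(S,[x,0,z]).round(0),"side",proj(D,[x,0,z]).round(0))
# dark mask lowest points near fingers
for n in("scene0","side0"):
    i=cv2.imread(f"pics/{n}.png").astype(int); m=((i.max(2)<75)&(i[...,0]>=i[...,2]-3))
    ys,xs=np.nonzero(m[:230]); k=(xs>235)&(xs<310)&(ys>150)&(ys<230); 
    for x in range(240,310,4):
        q=ys[k&(abs(xs-x)<2)]
        if len(q): print(n,x,q.max(),end="; ")
    print()
```

```text
183 523 scene [259. 179.] side [259. 216.]
183 627 scene [283. 203.] side [291. 206.]
200 523 scene [259. 174.] side [259. 212.]
200 627 scene [283. 198.] side [291. 202.]
216 523 scene [258. 170.] side [259. 209.]
216 627 scene [283. 194.] side [291. 198.]
scene0 240 209; scene0 244 212; scene0 248 211; scene0 252 210; scene0 256 208; scene0 260 209; scene0 264 208; scene0 268 229; scene0 272 204; scene0 276 196; scene0 280 195; scene0 284 193; scene0 288 191; scene0 292 176; scene0 296 174; scene0 300 172; scene0 304 229; scene0 308 226; 
side0 244 181; side0 248 190; side0 252 197; side0 256 202; side0 260 210; side0 264 186; side0 268 184; side0 272 183; side0 276 182; side0 280 181; side0 284 179; side0 288 188; side0 292 200; side0 296 186; side0 300 184; side0 304 184; side0 308 179;
```

The fixed cameras agree that the finger ends sit about 30 mm above the reported TCP. I'll reopen and come down in guarded steps, watching the force.

apply_moves --pt "0 0 0 0 0.85" --pt "0 0 0 0 0.85" --pt "0 0 0 0 0.85" --pt "0 0 0 0 0.85" --pt "0 0 0 0 0.85"

```text
time_s: 2.35
ee_pos: [453.9, 49.0, 3.4]
ee_rot: [180.0, -0.0, 82.8]
force: [0.1, -0.3, 0.3]
gripper_width: 73.7
gripper_force: 0.0
```

apply_moves --pt "0 0 0.008 0 0.85" --pt "0 0 0.014 0 0.85" --pt "0 0 0.018 0 0.85" --pt "0 0 0.02 0 0.85" --pt "0 0 0.02 0 0.85"

```text
time_s: 2.85
ee_pos: [453.6, 49.0, -17.0]
ee_rot: [-180.0, 0.0, 82.8]
force: [0.1, 0.3, 0.4]
gripper_width: 84.2
gripper_force: 0.0
```

apply_moves --pt "0 0 0.003 0 0.85" --pt "0 0 0.006 0 0.85" --pt "0 0 0.006 0 0.85"

```text
time_s: 3.15
ee_pos: [453.6, 49.0, -22.9]
ee_rot: [-180.0, 0.0, 82.8]
force: [0.6, -0.3, -0.4]
gripper_width: 84.4
gripper_force: 0.0
```

apply_moves --pt "0 0 0.002 0 0.85" --pt "0 0 0.003 0 0.85"

```text
time_s: 3.35
ee_pos: [453.9, 49.0, -25.6]
ee_rot: [180.0, -0.0, 82.8]
force: [-0.5, -1.1, 0.1]
gripper_width: 84.2
gripper_force: 0.0
```

apply_moves --pt "0 0 0.001 0 0.85" --pt "0 0 0.002 0 0.85"

```text
time_s: 3.55
ee_pos: [454.0, 49.0, -27.6]
ee_rot: [180.0, -0.0, 82.8]
force: [-0.2, 0.1, 0.3]
gripper_width: 84.3
gripper_force: 0.0
```

apply_moves --pt "0 0 0.001 0 0.85" --pt "0 0 0.0015 0 0.85"

```text
time_s: 3.75
ee_pos: [453.8, 49.0, -29.1]
ee_rot: [-180.0, 0.0, 82.8]
force: [-0.2, 0.2, 0.0]
gripper_width: 84.1
gripper_force: 0.0
```

Next I'll try closing here.

apply_moves --pt "0 0 0 0 0.2" --pt "0 0 0 0 0.2" --pt "0 0 0 0 0.2" --pt "0 0 0 0 0.2" --grip_force 5

```text
time_s: 4.15
ee_pos: [453.9, 49.1, -29.0]
ee_rot: [180.0, -0.0, 82.8]
force: [0.2, -0.2, 0.3]
gripper_width: 65.7
gripper_force: 5.0
```

apply_moves --pt "0 0 -0.01 0 0.2" --pt "0 0 -0.025 0 0.2" --pt "0 0 -0.045 0 0.2" --pt "0 0 -0.065 0 0.2" --pt "0 0 -0.085 0 0.2"

```text
time_s: 4.65
ee_pos: [453.5, 48.9, 57.2]
ee_rot: [-180.0, 0.0, 82.8]
force: [1.2, -0.2, -2.1]
gripper_width: 65.0
gripper_force: 5.0
```

apply_moves --pt "0 0 -0.02 0 0.2" --pt "0 0 -0.04 0 0.2" --pt "0 0 -0.06 0 0.2" --pt "0 0 -0.08 0 0.2" --pt "0 0 -0.1 0 0.2"

```text
time_s: 5.15
ee_pos: [453.2, 48.8, 157.1]
ee_rot: [-180.0, 0.0, 82.8]
force: [-0.4, -1.0, -2.3]
gripper_width: 65.4
gripper_force: 5.0
```

Run:
```python
from h import *
s=env.state();print({k:s[k] for k in("time_s","ee_pos","force","gripper_width","gripper_force")})
w=cams.grab_frame("wrist");S=cams.grab_frame("scene");D=cams.grab_frame("side")
for n,i in(("w3",w),("s3",S),("d3",D)): cv2.imwrite(f"pics/{n}.png",i)
f=lambda i:cv2.resize(i,(400,300),interpolation=cv2.INTER_CUBIC)
cv2.imwrite("pics/c5.png",np.vstack([np.hstack([f(w),f(S[80:260,190:430])]),np.hstack([f(D[130:310,170:410]),f(D[100:205,130:270])])]))
```

```text
{'time_s': 5.15, 'ee_pos': array([453.15084111,  48.80880896, 157.12941001]), 'force': array([-0.39448519, -1.00935237, -2.28034012]), 'gripper_width': 65.35733700299564, 'gripper_force': 4.9998413398861885}
```

View pics/c5.png

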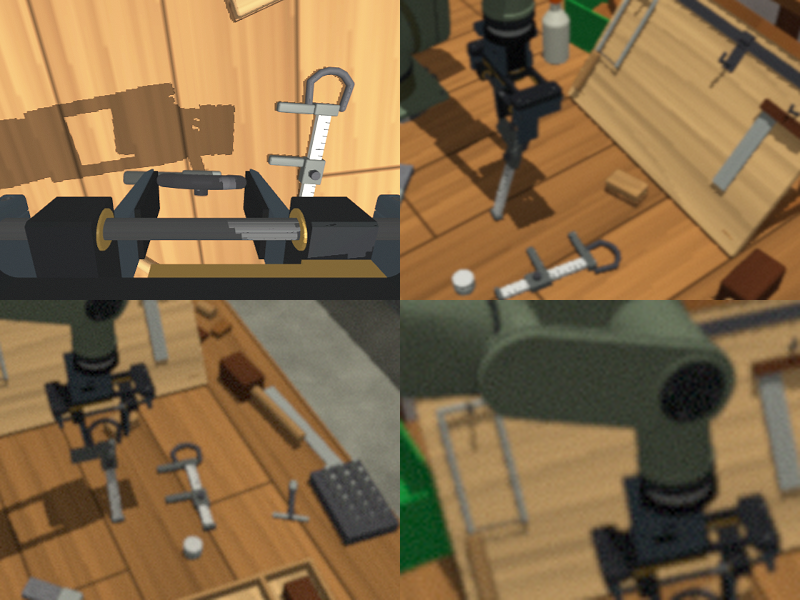

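The composite shows the shut calliper hanging from the fingers by its bow with its tail towards -y, which is what I want. The hook's prong is at about scene pixel (383,117), and the board's lower edge runs from (295,137) to (390,230).

Run:
```python
from h import *
S=cam("scene")
a=onz(S,295,137,0);b=onz(S,390,230,0);print(a,b)
c,s=np.cos(np.radians(55)),np.sin(np.radians(55));n=np.array([0,-s,c])
for off in(0,15):
  p0=(a+b)/2+[0,off*0-0,0]; p0=p0+n*off
  for q in((383,117),(385,120),(393,112)):
    e,d=ray(S,*q); p=e+d*(n@(p0-e))/(n@d); print(off,q,p.round(0))
    if q==(385,120):
        for l,h in(("root",(0,0)),("elbow",(0,34)),("tip",(17.5,34)),("up40",(40,0))):
            w=p+np.array([0,c,s])*h[0]+n*h[1]; print("  ",l,w.round(0),proj(S,w).round(1),proj(cam("side"),w).round(1))
```

```text
[260.38089769 319.0358886    0.        ] [760.33623302 281.64691958   0.        ]
0 (383, 117) [534. 436. 193.]
0 (385, 120) [545. 433. 190.]
   root [545. 433. 190.] [385. 120.] [217.8 130.5]
   elbow [545. 405. 209.] [379.4 117.9] [220.  130.5]
   tip [545. 415. 224.] [382.7 112.5] [218.6 125.6]
   up40 [545. 456. 223.] [392.6 107.8] [214.8 119.4]
0 (393, 112) [554. 451. 215.]
15 (383, 117) [543. 424. 203.]
15 (385, 120) [554. 422. 200.]
   root [554. 422. 200.] [385. 120.] [220.9 129.4]
   elbow [554. 394. 219.] [379.3 117.9] [223.1 129.4]
   tip [554. 404. 234.] [382.7 112.4] [221.8 124.4]
   up40 [554. 445. 233.] [392.7 107.7] [217.9 118.2]
15 (393, 112) [562. 439. 225.]
```

apply_moves --pt "0 0 -0.015 0 0.2" --pt "0.005 0 -0.035 0 0.2" --pt "0.015 0.005 -0.055 0 0.2" --pt "0.035 0.01 -0.075 -0.02 0.2" --pt "0.06 0.016 -0.095 -0.03 0.2" --grip_force 10

```text
time_s: 5.8
ee_pos: [476.4, 106.3, 250.6]
ee_rot: [-179.9, 0.1, 84.5]
force: [0.1, -0.2, -2.4]
gripper_width: 64.7
gripper_force: 10.0
```

apply_moves --pt "0.03 0.01 -0.015 -0.01 0.2" --pt "0.06 0.02 -0.03 -0.02 0.2" --pt "0.09 0.03 -0.045 -0.02 0.2" --pt "0.12 0.04 -0.06 -0.02 0.2" --pt "0.145 0.047 -0.07 -0.02 0.2"

```text
time_s: 6.3
ee_pos: [538.1, 247.8, 320.4]
ee_rot: [-179.9, 0.0, 85.7]
force: [0.4, -0.2, -2.9]
gripper_width: 64.7
gripper_force: 10.0
```

apply_moves --pt "0.015 0.002 -0.005 0 0.2" --pt "0.023 0.002 -0.008 0 0.2" --pt "0.025 0.002 -0.008 0 0.2" --pt "0.025 0.002 -0.008 0 0.2"

```text
time_s: 6.7
ee_pos: [541.1, 270.6, 328.0]
ee_rot: [-179.9, 0.1, 85.7]
force: [-0.1, -0.5, -2.8]
gripper_width: 65.0
gripper_force: 10.0
```

Run:
```python
from h import *
import pickle
s=env.state();print({k:s[k] for k in("time_s","ee_pos","ee_rot","force","gripper_width","gripper_force")})
w=cams.grab_frame("wrist");S=cams.grab_frame("scene");D=cams.grab_frame("side")
for n,i in(("w4",w),("s4",S),("d4",D)): cv2.imwrite(f"pics/{n}.png",i)
pickle.dump(dict(ee_pos=s["ee_pos"],ee_rot=s["ee_rot"]),open("w4.pkl","wb"))
W=cam("wrist",s)
for p in([545,433,190],[545,405,209],[545,415,224],[554,422,200],[554,404,234]): print(p,proj(W,p).round(0))
```

```text
{'time_s': 6.7, 'ee_pos': array([541.12931819, 270.61441987, 328.04414941]), 'ee_rot': array([-1.79915022e+02,  8.78392516e-02,  8.57015826e+01]), 'force': array([-0.08526911, -0.5139179 , -2.82634747]), 'gripper_width': 65.02329376276022, 'gripper_force': 9.99974749982357}
[545, 433, 190] [274.  12.]
[545, 405, 209] [276.  43.]
[545, 415, 224] [274.  26.]
[554, 422, 200] [285.  22.]
[554, 404, 234] [287.  38.]
```

apply_moves --pt "0.02 0 0 0 0.2" --pt "0.04 0 0 0 0.2" --pt "0.055 0 0 0 0.2" --pt "0.06 0 0 0 0.2" --pt "0.06 0 0 0 0.2"

```text
time_s: 7.35
ee_pos: [546.0, 332.3, 328.4]
ee_rot: [-180.0, 0.0, 85.8]
force: [0.0, 0.0, -1.9]
gripper_width: 64.8
gripper_force: 10.0
```

Run:
```python
from h import *
import pickle
s=env.state();w=cams.grab_frame("wrist");S=cams.grab_frame("scene");D=cams.grab_frame("side")
for n,i in(("w5",w),("s5",S),("d5",D)): cv2.imwrite(f"pics/{n}.png",i)
pickle.dump(dict(ee_pos=s["ee_pos"],ee_rot=s["ee_rot"]),open("w5.pkl","wb"))
print(s["ee_pos"],s["ee_rot"])
W=cam("wrist",s)
for p in([545,433,190],[545,405,209],[545,415,224]): print(proj(W,p).round(0))
f=lambda i,a,b:cv2.convertScaleAbs(cv2.resize(i,(a,b),interpolation=cv2.INTER_CUBIC),alpha=1.3,beta=10)
a=f(w[10:160,205:355],600,600)            # x4
b=f(S[90:140,360:410],200,200)         # x4
S0=cv2.imread("pics/scene0.png");c=f(S0[95:135,365:405],200,200) # x5
d=f(w[0:420,0:560],200,150); e=cv2.copyMakeBorder(d,0,50,0,0,0)
cv2.imwrite("pics/c6.png",np.hstack([a,np.vstack([b,c,e])]))
```

```text
[546.00950988 332.33200302 328.35373032] [-1.79967607e+02  2.68680072e-02  8.58026314e+01]
[274.  87.]
[276. 119.]
[275. 107.]
```

View pics/c6.png

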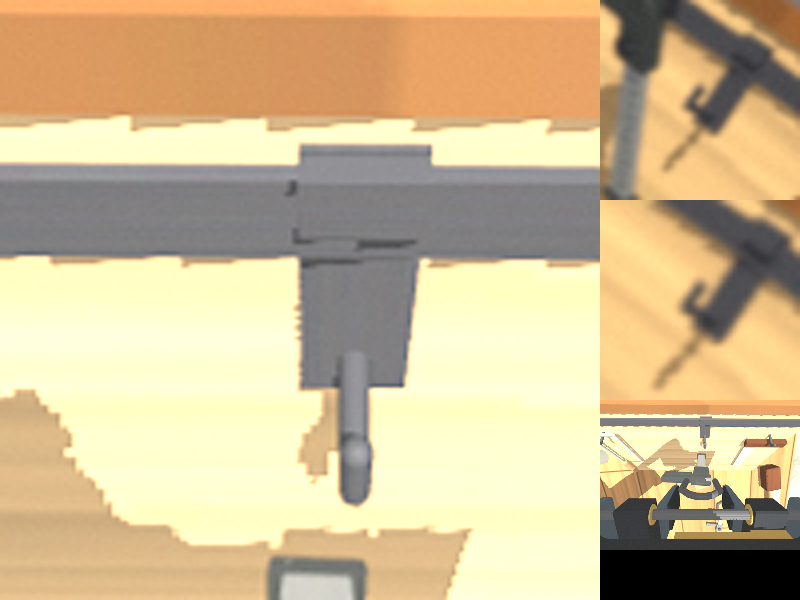

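The last picture shows the hook clearly. In the wrist crop the prong's root is at (353,358), the round tip at (357,452) and the outer end at (355,503). In scene pixels the tip is at about (382.6,113) and the root at about (387,120).

Run:
```python
from h import *
import pickle
st=pickle.load(open("w5.pkl","rb"));W=cam("wrist",st);S=cam("scene")
f=lambda x,y:(205+x/4,10+y/4)
for n,a,b in(("tip",(357,450),(382.6,113.2)),("root",(353,360),(387,120.2)),("elb",(355,500),(381,117.5))):
    p,g=tri(ray(W,*f(*a)),ray(S,*b));print(n,p.round(1),round(g,1))
c,s=np.cos(np.radians(55)),np.sin(np.radians(55))
# fit root with known geometry: tip(16,34)centre-ish, outer end(0,37.5), root(0,0); yaw phi
from scipy.optimize import least_squares
def H(r,phi,x,z):
    Rz=R.from_euler('z',phi,degrees=True).as_matrix();return r+Rz@(np.array([0,c,s])*x+np.array([0,-s,c])*z)
obs=[(17.5,34,W,f(357,448)),(3.5,0,W,f(353,351)),(0,37.5,W,f(355,503)),(17.5,34,S,(382.6,112.7)),(0,0,S,(387,120.5)),(0,37.5,S,(380.8,117.5))]
res=least_squares(lambda v:np.concatenate([proj(C,H(v,-4.3,x,z))-q for x,z,C,q in obs]),[545,433,190]);print("root fit",res.x.round(1),res.fun.round(1))
# yaw of board from wrist: rail lower edge line (0,257)-(600,262)
a=ray(W,*f(0,257));b=ray(W,*f(600,262));z0=250
pa=onz(W,*f(0,257),z0);pb=onz(W,*f(600,262),z0);print("board yaw",np.degrees(np.arctan2(pb[1]-pa[1],pb[0]-pa[0])))
# lean of calliper: pivot 5 mm above finger ends (tool z -37), tool x 0..9
A=E(st["ee_rot"])
for off in(4,9):
  for th in range(0,50,5):
    t=np.radians(th);L=202
    p=st["ee_pos"]+A@np.array([off-L*np.sin(t),0,-37+L*np.cos(t)]);print(off,th,proj(W,p).round(0),end=";")
  print()
print("tail px",f(318,560),f(318,600))
```

```text
tip [559.1 400.6 235.3] 3.5
root [562.  420.1 204.9] 0.5
elb [560.5 391.3 226.1] 2.0
root fit [561.8 420.1 203.6] [-0.  -0.2  0.1 -0.3 -0.2  0.6  1.5 -0.  -0.2  0.  -0.9  0.3]
board yaw -4.6758214410523005
4 0 [283. 182.];4 5 [283. 198.];4 10 [283. 213.];4 15 [283. 229.];4 20 [283. 245.];4 25 [283. 261.];4 30 [283. 277.];4 35 [283. 293.];4 40 [283. 310.];4 45 [283. 327.];
9 0 [283. 178.];9 5 [283. 193.];9 10 [283. 209.];9 15 [283. 225.];9 20 [283. 241.];9 25 [283. 257.];9 30 [283. 273.];9 35 [283. 289.];9 40 [283. 306.];9 45 [283. 323.];
tail px (284.5, 150.0) (284.5, 160.0)
```

apply_moves --pt "0 0.005 0.015 0 0.2" --pt "0 0.009 0.035 0 0.2" --pt "0 0.009 0.055 0 0.2" --pt "0 0.009 0.07 0 0.2" --pt "0 0.009 0.08 0 0.2" --grip_force 6

```text
time_s: 8.0
ee_pos: [554.8, 329.3, 247.8]
ee_rot: [-179.9, 0.1, 85.7]
force: [-0.3, -0.6, -1.9]
gripper_width: 65.3
gripper_force: 6.0
```

apply_moves --pt "0 0 0.015 0 0.2" --pt "0 0 0.03 0 0.2" --pt "0 0 0.04 0 0.2" --pt "0 0 0.048 0 0.2" --pt "0 0 0.048 0 0.2"

```text
time_s: 8.5
ee_pos: [554.7, 329.9, 200.1]
ee_rot: [-179.9, 0.1, 85.7]
force: [0.1, -0.6, -3.1]
gripper_width: 64.6
gripper_force: 6.0
```

Run:
```python
from h import *
s=env.state();w=cams.grab_frame("wrist");cv2.imwrite("pics/w6.png",w);W=cam("wrist",s)
hsv=cv2.cvtColor(w,cv2.COLOR_BGR2HSV)
m=hsv[...,1]<70   # grey things against wood
for c in(262,270,283,294,300):
    col=m[60:300,c].astype(int);e=np.flatnonzero(np.diff(np.r_[0,col,0]))+60;print(c,e.reshape(-1,2).tolist())
A=E(s["ee_rot"])
for off in(0,9):
  for th in(0,10,20,30):
    t=np.radians(th);u=np.array([np.sin(t),0,-np.cos(t)]);z=np.array([-np.cos(t),0,-np.sin(t)]);o=np.array([off,0,-36])
    P=lambda gx,gz:round(proj(W,s["ee_pos"]+A@(o+u*(gx-34)+z*(gz-8)))[1])
    print(off,th,"bar",P(52,13),P(52,3),P(57,8),P(47,8),"head",P(8,16),P(8,0),"collar",P(-48,16),"tail",P(-160,16),P(-168,0),P(-168,16))
for n,x,z in(("tip",17.5,34),("root",0,0),("outer",0,37.5)):
    c,sn=np.cos(np.radians(55)),np.sin(np.radians(55));p=np.array([561.8,420.1,203.6])+R.from_euler('z',-4.5,degrees=True).apply([0,c*x-sn*z,sn*x+c*z]);print(n,p.round(1),proj(W,p).round(0))
```

```text
262 [[60, 104], [227, 267]]
270 [[60, 104], [223, 268]]
283 [[60, 155], [215, 269]]
294 [[60, 104], [225, 269]]
300 [[60, 104], [225, 269]]
0 0 bar 295 277 291 281 head 262 237 collar 230 tail 194 178 192
0 10 bar 290 270 283 277 head 269 244 collar 248 tail 225 210 224
0 20 bar 284 263 275 272 head 277 251 collar 267 tail 256 241 255
0 30 bar 277 257 266 268 head 285 258 collar 286 tail 287 272 287
9 0 bar 279 260 274 265 head 248 223 collar 219 tail 186 170 185
9 10 bar 273 253 266 260 head 256 230 collar 238 tail 217 202 216
9 20 bar 267 246 257 256 head 264 237 collar 256 tail 248 233 248
9 30 bar 260 239 249 251 head 272 245 collar 275 tail 280 265 280
tip [560.4 402.3 237.4] [284. 130.]
root [561.8 420.1 203.6] [284.  92.]
outer [559.4 389.5 225.1] [284. 154.]
```

Run:
```python
import cv2,numpy as np
w=cv2.imread("pics/w6.png");hsv=cv2.cvtColor(w,cv2.COLOR_BGR2HSV)
for c in list(range(215,350,6))+[278,280,282,286,288]:
    col=(hsv[160:300,c,1]<70).astype(int);e=np.flatnonzero(np.diff(np.r_[0,col,0]))+160;print(c,e.reshape(-1,2).tolist(), hsv[205:275:6,c,2].tolist())
```

```text
215 [[227, 300]] [141, 153, 155, 120, 71, 89, 26, 25, 29, 29, 26, 27]
221 [[228, 258], [266, 267], [269, 296]] [141, 152, 155, 187, 71, 89, 78, 60, 61, 25, 24, 26]
227 [[228, 260]] [141, 150, 154, 218, 71, 90, 59, 59, 62, 59, 221, 221]
233 [[228, 261]] [138, 151, 155, 210, 69, 85, 54, 62, 58, 60, 220, 220]
239 [[229, 263]] [139, 152, 151, 204, 68, 56, 52, 58, 62, 61, 213, 212]
245 [[229, 265]] [140, 150, 232, 222, 71, 57, 54, 57, 62, 62, 200, 209]
251 [[229, 266]] [138, 151, 233, 220, 83, 82, 89, 57, 59, 62, 55, 243]
257 [[230, 267]] [136, 149, 232, 220, 103, 91, 87, 56, 64, 62, 57, 237]
263 [[225, 267]] [137, 142, 231, 186, 69, 92, 90, 57, 60, 61, 59, 238]
269 [[224, 268]] [137, 149, 147, 116, 72, 93, 92, 60, 62, 68, 60, 240]
275 [[214, 268]] [137, 148, 134, 97, 73, 91, 91, 66, 62, 69, 62, 242]
281 [[214, 269]] [139, 148, 123, 105, 70, 92, 92, 73, 59, 68, 63, 234]
287 [[214, 269]] [138, 147, 110, 125, 73, 95, 90, 88, 62, 68, 63, 232]
293 [[216, 269]] [136, 147, 138, 128, 71, 91, 92, 89, 61, 69, 61, 232]
299 [[225, 269]] [136, 148, 227, 211, 73, 91, 84, 188, 61, 62, 59, 232]
305 [[23
[... 263 characters left out ...]
 53, 54, 84, 99, 97, 174]
329 [[241, 265]] [133, 228, 237, 237, 236, 237, 63, 55, 71, 103, 133, 236]
335 [[245, 264]] [213, 227, 236, 234, 235, 234, 236, 59, 61, 59, 237, 236]
341 [[248, 262], [288, 289], [291, 292]] [212, 227, 236, 229, 230, 229, 231, 122, 60, 61, 192, 165]
347 [[240, 300]] [212, 229, 236, 230, 228, 230, 27, 33, 29, 24, 26, 29]
278 [[214, 268]] [137, 148, 126, 97, 68, 93, 95, 75, 61, 68, 61, 239]
280 [[214, 269]] [137, 148, 122, 96, 70, 93, 93, 73, 61, 68, 63, 235]
282 [[214, 269]] [137, 150, 122, 110, 70, 92, 93, 79, 62, 68, 61, 233]
286 [[214, 269]] [138, 149, 111, 120, 70, 91, 90, 84, 60, 70, 62, 231]
288 [[215, 269]] [137, 148, 146, 126, 71, 93, 90, 86, 61, 69, 60, 231]
```

apply_moves --pt "0.01 0 0 0 0.2" --pt "0.02 0 0 0 0.2" --pt "0.03 0 0 0 0.2" --pt "0.037 0 0 0 0.2" --pt "0.041 0 0 0 0.2"

```text
time_s: 9.05
ee_pos: [558.2, 372.4, 200.8]
ee_rot: [180.0, -0.0, 85.8]
force: [-0.5, 0.5, -1.4]
gripper_width: 65.3
gripper_force: 6.0
```

apply_moves --pt "0.007 0 0 0 0.2" --pt "0.014 0 0 0 0.2" --pt "0.021 0 0 0 0.2" --pt "0.028 0 0 0 0.2" --pt "0.028 0 0 0 0.2"

```text
time_s: 9.55
ee_pos: [560.2, 400.5, 200.6]
ee_rot: [-180.0, -0.0, 85.7]
force: [0.8, -0.4, -1.7]
gripper_width: 65.0
gripper_force: 6.0
```

Run:
```python
from h import *
s=env.state();w=cams.grab_frame("wrist");cv2.imwrite("pics/w7.png",w);W=cam("wrist",s);print(s["ee_pos"],s["force"])
g=cv2.cvtColor(w,cv2.COLOR_BGR2HSV)
for c in(230,245,262,270,276,283,290,296,305,320,330):
    col=(g[60:300,c,1]<70).astype(int);e=np.flatnonzero(np.diff(np.r_[0,col,0]))+60;print(c,e.reshape(-1,2).tolist(),g[190:275:5,c,2].tolist())
A=E(s["ee_rot"]);off=9
for th in(15,25,32):
    t=np.radians(th);u=np.array([np.sin(t),0,-np.cos(t)]);z=np.array([-np.cos(t),0,-np.sin(t)]);o=np.array([off,0,-36])
    P=lambda gx,gz:round(proj(W,s["ee_pos"]+A@(o+u*(gx-34)+z*(gz-8)))[1])
    print(th,"bar",P(52,13),P(52,3),P(57,8),P(47,8),"head",P(8,16),P(8,0),"collar",P(-48,16),"tail",P(-168,0),P(-168,16))
c,sn=np.cos(np.radians(55)),np.sin(np.radians(55))
for n,x,z in(("tip",17.5,34),("root",0,0),("outer",0,37.5)):
    p=np.array([561.8,420.1,203.6])+R.from_euler('z',-4.5,degrees=True).apply([0,c*x-sn*z,sn*x+c*z]);print(n,proj(W,p).round(0))
```

```text
[560.23736202 400.50349584 200.64357732] [ 0.76571114 -0.39472296 -1.66868482]
230 [[181, 205], [241, 269]] [104, 107, 69, 168, 183, 196, 184, 183, 180, 182, 146, 70, 74, 74, 68, 95, 247]
245 [[181, 205], [239, 270]] [103, 104, 74, 167, 181, 196, 184, 184, 181, 184, 68, 76, 74, 74, 67, 96, 219]
262 [[176, 220], [238, 275]] [122, 105, 107, 105, 66, 67, 123, 186, 177, 181, 70, 75, 77, 73, 106, 106, 96]
270 [[176, 226], [238, 282]] [123, 105, 107, 106, 70, 69, 68, 65, 179, 184, 70, 75, 80, 77, 198, 119, 98]
276 [[176, 226], [238, 289]] [122, 107, 107, 105, 69, 69, 67, 66, 166, 170, 72, 76, 82, 75, 158, 109, 81]
283 [[176, 289]] [124, 107, 106, 105, 71, 71, 79, 77, 76, 78, 71, 75, 83, 74, 75, 77, 74]
290 [[176, 226], [239, 284]] [123, 111, 108, 104, 70, 69, 68, 66, 182, 190, 69, 76, 83, 75, 132, 128, 103]
296 [[176, 226], [240, 278]] [124, 110, 107, 104, 69, 68, 70, 65, 249, 184, 70, 75, 81, 73, 91, 105, 104]
305 [[176, 213], [240, 274]] [123, 109, 109, 106, 66, 163, 186, 187, 251, 192, 118, 74, 74, 75, 68, 106, 105]
320 [[181, 205], [243, 269]] [106, 105, 103, 150, 177, 191, 184, 186, 177, 185, 190, 69, 126, 132, 121, 67, 250]
330 [[181, 205], [245, 267]] [104, 104, 104, 143, 177, 191, 185, 187, 179, 187, 189, 81, 68, 93, 98, 69, 248]
15 bar 270 249 262 258 head 260 234 collar 247 tail 218 232
25 bar 264 243 253 253 head 268 241 collar 266 tail 249 264
32 bar 259 238 247 250 head 273 246 collar 279 tail 272 286
tip [284. 267.]
root [284. 215.]
outer [284. 277.]
```

The bar is at rows 238–258, with the prong visible on both sides of it in column 283, so the bow has passed over the tip. Now I'll lower along the board.

apply_moves --pt "0.005 0 0.003 0 0.2" --pt "0.009 0 0.007 0 0.2" --pt "0.006 0 0.012 0 0.2" --pt "0.002 0 0.017 0 0.2" --pt "0.002 0 0.017 0 0.2"

```text
time_s: 10.1
ee_pos: [559.9, 399.8, 182.7]
ee_rot: [-179.9, 0.1, 85.7]
force: [-0.3, -1.0, -1.8]
gripper_width: 64.8
gripper_force: 6.0
```

apply_moves --pt "-0.003 0 0.004 0 0.2" --pt "-0.006 0 0.008 0 0.2" --pt "-0.006 0 0.008 0 0.2"

```text
time_s: 10.4
ee_pos: [560.3, 395.7, 176.7]
ee_rot: [179.9, -0.1, 85.7]
force: [0.3, 1.0, -0.6]
gripper_width: 65.2
gripper_force: 6.0
```

apply_moves --pt "-0.001 0 0.002 0 0.2" --pt "-0.003 0 0.004 0 0.2" --pt "-0.003 0 0.004 0 0.2"

```text
time_s: 10.7
ee_pos: [560.4, 393.5, 173.8]
ee_rot: [179.8, -0.2, 85.7]
force: [0.1, 3.3, 4.9]
gripper_width: 65.1
gripper_force: 6.0
```

apply_moves --pt "-0.001 0 0.001 0 0.2" --pt "-0.002 0 0.002 0 0.2" --pt "-0.002 0 0.002 0 0.2"

```text
time_s: 11.0
ee_pos: [560.5, 391.4, 171.7]
ee_rot: [179.8, -0.2, 85.7]
force: [0.1, 2.3, 4.7]
gripper_width: 64.5
gripper_force: 5.8
```

The force of 5.5 N points along the board's up direction, so the bow is resting on the prong. I'll open and back off upwards.

apply_moves --pt "0 0 0 0 0.5" --pt "0 0 0 0 0.6" --pt "0 0 0 0 0.7" --pt "0 0 0 0 0.8" --pt "0 0 0 0 0.8"

```text
time_s: 11.5
ee_pos: [559.5, 390.0, 169.6]
ee_rot: [-180.0, 0.0, 85.7]
force: [1.3, 0.2, -0.3]
gripper_width: 81.9
gripper_force: 0.0
```

Run:
```python
from h import *
s=env.state();w=cams.grab_frame("wrist");cv2.imwrite("pics/w8.png",w);W=cam("wrist",s);print(s["ee_pos"],s["force"],s["gripper_width"])
g=cv2.cvtColor(w,cv2.COLOR_BGR2HSV)
for c in(230,245,262,270,276,283,290,296,305,320,330):
    col=(g[60:300,c,1]<70).astype(int);e=np.flatnonzero(np.diff(np.r_[0,col,0]))+60;print(c,e.reshape(-1,2).tolist(),g[190:275:5,c,2].tolist())
c,sn=np.cos(np.radians(55)),np.sin(np.radians(55))
Hk=lambda x,y,z:proj(W,np.array([561.8,420.1,203.6])+R.from_euler('z',-4.5,degrees=True).apply([-y,c*x-sn*z,sn*x+c*z])).round(0)
for n in(5,8,15): print("n",n,"bar ctr",Hk(8.5,0,n),"apex",Hk(13.5,0,n),"inner",Hk(3.5,0,n),"head",Hk(-35,0,n),"shoulders",Hk(-9.5,33,n),Hk(-9.5,-33,n))
print("tip",Hk(17.5,0,34),"outer",Hk(0,0,37.5))
```

```text
[559.53276526 389.9620607  169.58763664] [ 1.29958007  0.18638153 -0.31550465] 81.90950199026062
230 [[169, 201], [232, 268]] [106, 106, 102, 176, 186, 195, 184, 190, 178, 71, 74, 73, 71, 67, 99, 91, 239]
245 [[170, 201], [230, 269]] [106, 108, 97, 251, 186, 194, 185, 188, 72, 73, 76, 74, 70, 67, 68, 89, 238]
262 [[163, 227], [229, 277]] [104, 104, 106, 101, 73, 69, 70, 68, 67, 75, 77, 75, 73, 101, 102, 104, 86]
270 [[163, 227], [229, 279]] [104, 103, 103, 103, 74, 68, 68, 70, 69, 76, 85, 78, 67, 100, 103, 103, 88]
276 [[163, 293]] [104, 102, 104, 103, 103, 93, 71, 68, 70, 75, 82, 74, 73, 70, 71, 69, 68]
283 [[163, 297]] [104, 104, 105, 104, 105, 109, 77, 78, 69, 73, 82, 78, 72, 77, 78, 76, 77]
290 [[163, 227], [231, 292]] [105, 103, 103, 104, 103, 107, 68, 67, 116, 77, 80, 79, 73, 92, 84, 84, 79]
296 [[163, 227], [231, 281]] [104, 104, 103, 104, 103, 106, 69, 69, 183, 75, 79, 79, 74, 102, 104, 103, 98]
305 [[163, 227], [233, 276]] [105, 105, 105, 104, 105, 105, 71, 68, 173, 73, 76, 78, 76, 97, 102, 102, 102]
320 [[163, 201], [235, 269]] [104, 106, 98, 245, 251, 218, 185, 193, 173, 115, 74, 75, 75, 67, 71, 88, 239]
330 [[170, 201], [239, 268]] [103, 102, 101, 246, 251, 190, 184, 192, 170, 185, 68, 74, 74, 128, 99, 101, 241]
n 5 bar ctr [284. 219.] apex [284. 216.] inner [284. 222.] head [283. 239.] shoulders [222. 228.] [345. 229.]
n 8 bar ctr [284. 225.] apex [284. 222.] inner [284. 227.] head [283. 244.] shoulders [222. 234.] [345. 234.]
n 15 bar ctr [284. 239.] apex [284. 236.] inner [284. 241.] head [283. 256.] shoulders [221. 247.] [346. 247.]
tip [284. 277.] outer [284. 289.]
```

The bow bar sits on the prong about 15 mm out from the board, between board and upturn. Next I'll retract and go towards the open calliper, grip point (624.5, 24.3), yaw 79.3°.

apply_moves --pt "0 0 -0.008 0 0.8" --pt "0 0 -0.02 0 0.8" --pt "0 0 -0.04 0 0.8" --pt "0 0 -0.07 0 0.8" --pt "0 0 -0.11 0 0.8"

```text
time_s: 12.05
ee_pos: [559.0, 389.8, 280.7]
ee_rot: [-179.9, 0.1, 85.7]
force: [1.0, 0.1, -0.7]
gripper_width: 81.9
gripper_force: 0.0
```

Run:
```python
from h import *
s=env.state();w=cams.grab_frame("wrist");cv2.imwrite("pics/w9.png",w);W=cam("wrist",s);print(s["ee_pos"],s["ee_rot"],s["force"],s["gripper_width"])
g=cv2.cvtColor(w,cv2.COLOR_BGR2HSV)
c,sn=np.cos(np.radians(55)),np.sin(np.radians(55))
Hk=lambda x,y,z:proj(W,np.array([561.8,420.1,203.6])+R.from_euler('z',-4.5,degrees=True).apply([-y,c*x-sn*z,sn*x+c*z])).round(0)
for n in(8,15): print("n",n,"bar",Hk(8.5,0,n),"head",Hk(-35,0,n),"tail",Hk(-207,0,n),"shoulders",Hk(-9.5,33,n),Hk(-9.5,-33,n))
for c in(250,262,272,283,294,305,320):
    col=(g[60:300,c,1]<70).astype(int);e=np.flatnonzero(np.diff(np.r_[0,col,0]))+60;print(c,e.reshape(-1,2).tolist())
```

```text
[559.019989   389.76777101 280.70507061] [-1.79903772e+02  8.42940678e-02  8.57040473e+01] [ 1.01845327  0.07559935 -0.65211645] 81.88907836467617
n 8 bar [284. 178.] head [284. 197.] tail [283. 240.] shoulders [245. 186.] [323. 187.]
n 15 bar [284. 186.] head [284. 204.] tail [283. 245.] shoulders [244. 194.] [323. 194.]
250 [[139, 159], [184, 216]]
262 [[139, 159], [180, 193], [198, 217]]
272 [[135, 192], [195, 227]]
283 [[135, 249]]
294 [[135, 194], [197, 229]]
305 [[139, 159], [184, 197], [207, 210]]
320 [[139, 159], [191, 204]]
```

apply_moves --pt "-0.04 0.01 -0.01 0.05 0.3" --pt "-0.085 0.022 -0.01 0.112 0" --pt "-0.13 0.034 -0.01 0.112 0" --pt "-0.175 0.046 0.01 0.112 0" --pt "-0.22 0.057 0.03 0.112 0"

```text
time_s: 12.6
ee_pos: [600.7, 166.1, 252.1]
ee_rot: [179.8, -0.1, 79.3]
force: [0.8, 0.3, -1.0]
gripper_width: 46.5
gripper_force: 0.0
```

apply_moves --pt "-0.04 0.018 0.02 0 0" --pt "-0.08 0.036 0.05 0 0" --pt "-0.11 0.047 0.08 0 0" --pt "-0.133 0.053 0.11 0 0" --pt "-0.133 0.053 0.13 0 0"

```text
time_s: 13.1
ee_pos: [626.9, 23.6, 119.3]
ee_rot: [-180.0, 0.1, 79.1]
force: [-0.2, 0.3, -0.2]
gripper_width: 45.6
gripper_force: 0.0
```

Run:
```python
from h import *
s=env.state();w=cams.grab_frame("wrist");cv2.imwrite("pics/w10.png",w);W=cam("wrist",s);print(s["ee_pos"],s["ee_rot"],s["gripper_width"])
u=np.array([.186,.982]);v=np.array([-.982,.186]);o=np.array([632.3,65.5])
G=lambda x,y,z:proj(W,np.r_[o+u*x+v*y,z]).round(0)
print("head tl/tr",G(8,17,16),G(8,-17,16),"jaw tip fixed",G(-1,68,14),"slide jaw",G(-80,68,14),"apex",G(57,0,8),"sh",G(34,33,8),G(34,-33,8))
g=cv2.cvtColor(w,cv2.COLOR_BGR2HSV);m=g[...,1]<70
for r in range(20,130,8):
    e=np.flatnonzero(np.diff(np.r_[0,m[r].astype(int),0]));print(r,e.reshape(-1,2).tolist())
```

```text
[626.94348603  23.56833192 119.30840797] [-1.79966841e+02  7.72556039e-02  7.90734632e+01] 45.58454591548956
head tl/tr [261. 145.] [299. 145.] jaw tip fixed [204. 155.] slide jaw [210. 238.] apex [280.  87.] sh [242. 114.] [317. 114.]
20 []
28 []
36 []
44 []
52 []
60 []
68 []
76 []
84 []
92 [[261, 296]]
100 [[251, 271], [286, 306]]
108 [[244, 259], [298, 313]]
116 [[242, 253], [305, 315]]
124 [[243, 254], [304, 314]]
```

apply_moves --pt "0 -0.003 0.04 0 0" --pt "0 -0.003 0.08 0 0" --pt "0 -0.003 0.11 0 0" --pt "0 -0.003 0.125 0 0" --pt "0 -0.003 0.135 0 0"

```text
time_s: 13.65
ee_pos: [624.7, 28.1, -14.7]
ee_rot: [180.0, -0.0, 79.3]
force: [1.2, 0.7, -0.1]
gripper_width: 45.4
gripper_force: 0.0
```

apply_moves --pt "0 0 0.008 0 0" --pt "0 0 0.012 0 0" --pt "0 0 0.013 0 0"

```text
time_s: 13.95
ee_pos: [624.8, 27.7, -27.0]
ee_rot: [179.9, -0.0, 79.3]
force: [0.0, 0.4, 0.5]
gripper_width: 45.7
gripper_force: 0.0
```

apply_moves --pt "0 0 0 0 -0.4" --pt "0 0 0 0 -0.9" --pt "0 0 0 0 -0.9" --pt "0 0 0 0 -0.9" --pt "0 0 0 0 -0.9" --grip_force 30

```text
time_s: 14.45
ee_pos: [624.4, 27.6, -27.2]
ee_rot: [180.0, -0.0, 79.3]
force: [-0.8, -0.8, 2.9]
gripper_width: 17.8
gripper_force: 30.0
```

Gripped at 17.8 mm, the beam's width. Next I'll check the tray corners by triangulation and the knob's position before carrying.

Run:
```python
from h import *
S=cam("scene");D=cam("side")
for n,d,s in(("A",(40,92),(668,25)),("B",(135,335),(425,135)),("C",(363,243),(490,345)),("D",(240,30),(767,193)),("div1",(170,58),(722,122)),("div2",(268,270),(467,252)),("knobtop",(292,162),(543,228)),("knobbase",(282,210),(557,275))):
    p,g=tri(ray(D,d[0]/2.5+260,d[1]/2.5+275),ray(S,(s[0]-400)/2.222+60,s[1]/2.222+235));print(n,p.round(0),g.round(1))
print(env.state()["qpos"].round(0))
```

```text
A [ 473. -234.   25.] 0.7
B [ 446. -524.   22.] 2.7
C [ 711. -541.   24.] 0.2
D [ 732. -249.   17.] 4.2
div1 [ 633. -250.   23.] 8.9
div2 [ 606. -526.   22.] 6.1
knobtop [ 667. -452.   85.] 1.5
knobbase [ 666. -464.  -10.] 4.4
[ 1. 34. 98.  0. 49. 12.]
```

apply_moves --pt "0 0 -0.008 0 -0.9" --pt "0 0 -0.025 0 -0.9" --pt "0 0 -0.05 0 -0.9" --pt "0 0 -0.08 0 -0.9" --pt "0 0 -0.11 0 -0.9"

```text
time_s: 14.95
ee_pos: [623.7, 27.6, 83.3]
ee_rot: [-179.9, 0.0, 79.3]
force: [1.4, 0.2, -1.8]
gripper_width: 17.8
gripper_force: 30.0
```

apply_moves --pt "-0.015 0 -0.01 0 -0.9" --pt "-0.045 0 -0.02 -0.02 -0.9" --pt "-0.08 0.001 -0.025 -0.05 -0.9" --pt "-0.115 0.002 -0.025 -0.08 -0.9" --pt "-0.15 0.002 -0.025 -0.094 -0.9"

```text
time_s: 15.45
ee_pos: [596.9, -122.3, 106.6]
ee_rot: [-179.9, 0.0, 84.7]
force: [0.4, -0.3, -1.3]
gripper_width: 18.1
gripper_force: 30.0
```

Run:
```python
from h import *
s=env.state();A=E(s["ee_rot"]);print(s["ee_pos"],s["ee_rot"],(A.T@(np.array([554,-369,s["ee_pos"][2]])-s["ee_pos"])).round(1))
```

```text
[ 596.90298131 -122.26568542  106.6390084 ] [-1.79913732e+02  2.13635849e-02  8.47246871e+01] [-2.496e+02 -2.000e+01  1.000e-01]
```

apply_moves --pt "-0.035 -0.003 0 0 -0.9" --pt "-0.075 -0.006 0 0 -0.9" --pt "-0.115 -0.01 0 0 -0.9" --pt "-0.155 -0.014 0 0 -0.9" --pt "-0.19 -0.017 0 0 -0.9"

```text
time_s: 15.95
ee_pos: [561.5, -310.3, 106.2]
ee_rot: [-179.9, -0.0, 84.6]
force: [0.1, 0.7, -2.5]
gripper_width: 17.7
gripper_force: 30.0
```

apply_moves --pt "-0.03 -0.002 0 0 -0.9" --pt "-0.05 -0.003 0 0 -0.9" --pt "-0.06 -0.003 0 0 -0.9" --pt "-0.06 -0.003 0 0 -0.9"

```text
time_s: 16.35
ee_pos: [554.6, -368.0, 106.7]
ee_rot: [-180.0, -0.0, 84.6]
force: [-0.0, 0.5, -2.5]
gripper_width: 17.9
gripper_force: 30.0
```

Run:
```python
from h import *
s=env.state();w=cams.grab_frame("wrist");cv2.imwrite("pics/w11.png",w);d=cams.grab_frame("side");cv2.imwrite("pics/d11.png",d)
W=cam("wrist",s);print(s["ee_pos"],s["ee_rot"],s["force"])
th=np.radians(84.7);by=np.array([np.cos(th),np.sin(th)]);bx=np.array([by[1],-by[0]]);o=np.array([542,-384])
B=lambda x,y,z:proj(W,np.r_[o+bx*x+by*y,z]).round(0)
print("inner top corners +y:",B(-75,140,34),B(75,140,34),"outer",B(-83,148,34),"floor",B(-75,140,6),B(75,140,6),"at y60",B(-75,60,34),B(75,60,34), B(-75,60,6))
p=s["ee_pos"];u=by
print("bow apex here",proj(W,np.r_[p[:2]+u*(57+38.7),p[2]+29+8]).round(0))
g=cv2.cvtColor(w,cv2.COLOR_BGR2HSV)
for r in(40,100,150,180,200): print(r,[tuple(x) for x in g[r,60:500:10].tolist()].__len__(),"H",g[r,60:500:10,0].tolist(),"V",g[r,60:500:10,2].tolist())
for c in(200,330,400): print(c,"V",g[0:200:8,c,2].tolist(),"S",g[0:200:8,c,1].tolist())
```

```text
[ 554.60755223 -367.98329537  106.72587433] [-1.79956573e+02 -3.69117359e-02  8.45871966e+01] [-0.03096315  0.45611759 -2.45732197]
inner top corners +y: [165.  50.] [370.  49.] outer [153.  38.] floor [177.  55.] [362.  55.] at y60 [176. 159.] [363. 159.] [185. 154.]
bow apex here [283.  77.]
40 44 H [15, 14, 14, 15, 15, 15, 15, 15, 15, 16, 16, 18, 18, 19, 18, 18, 18, 18, 18, 19, 18, 18, 18, 18, 18, 18, 18, 18, 18, 18, 18, 27, 18, 19, 18, 19, 19, 18, 18, 18, 18, 18, 18, 18] V [111, 217, 203, 204, 224, 161, 205, 209, 199, 212, 223, 232, 239, 241, 240, 240, 239, 240, 239, 240, 240, 238, 238, 238, 238, 238, 237, 236, 237, 237, 237, 255, 237, 237, 239, 238, 238, 238, 238, 237, 239, 240, 240, 241]
100 44 H [15, 15, 15, 15, 15, 15, 15, 15, 15, 15, 16, 17, 25, 23, 24, 24, 25, 27, 120, 120, 120, 150, 30, 0, 120, 0, 130, 116, 25, 17, 16, 18, 22, 17, 11, 11, 10, 11, 11, 11, 10, 10, 16, 16] V [123, 116, 113, 205, 203, 212, 124, 214, 111, 111, 132, 109, 255, 252, 252, 252, 253, 255, 99, 111, 100, 85, 83, 82, 91, 106, 114, 81, 254, 159, 119, 236, 251, 115, 58, 139, 131, 139, 132, 132, 126, 120, 
[... 1237 characters left out ...]
195, 194, 240, 236, 252, 251, 252, 252, 252, 252, 252, 158, 161, 162, 162, 162, 163, 163, 164, 166, 165, 70] S [136, 137, 137, 137, 138, 109, 115, 94, 79, 79, 78, 77, 75, 75, 105, 101, 104, 104, 104, 103, 103, 104, 103, 104, 11]
330 V [224, 224, 223, 224, 226, 236, 109, 252, 251, 250, 245, 246, 250, 98, 116, 100, 73, 73, 67, 79, 86, 91, 94, 103, 107] S [135, 139, 137, 138, 137, 116, 119, 78, 80, 84, 92, 91, 88, 8, 4, 5, 10, 42, 8, 10, 12, 6, 5, 10, 7]
400 V [229, 229, 229, 230, 217, 239, 109, 250, 249, 249, 249, 255, 58, 60, 55, 57, 57, 57, 59, 57, 78, 91, 100, 107, 111] S [135, 134, 135, 133, 137, 112, 117, 82, 85, 86, 85, 82, 154, 145, 153, 161, 143, 152, 138, 152, 150, 154, 156, 148, 147]
```

apply_moves --pt "0 0 0.03 0 -0.9" --pt "0 0 0.065 0 -0.9" --pt "0 0 0.095 0 -0.9" --pt "0 0 0.113 0 -0.9" --pt "0 0 0.12 0 -0.9"

```text
time_s: 16.95
ee_pos: [554.3, -364.6, -14.8]
ee_rot: [-179.8, -0.1, 84.8]
force: [0.0, 0.3, -1.7]
gripper_width: 17.9
gripper_force: 30.0
```

apply_moves --pt "0 0 0.003 0 -0.9" --pt "0 0 0.006 0 -0.9" --pt "0 0 0.007 0 -0.9"

```text
time_s: 17.25
ee_pos: [555.9, -367.4, -18.6]
ee_rot: [179.9, 0.0, 84.7]
force: [-0.3, -0.0, -2.3]
gripper_width: 17.5
gripper_force: 30.0
```

apply_moves --pt "0 0 0.001 0 -0.9" --pt "0 0 0.002 0 -0.9" --pt "0 0 0.002 0 -0.9"

```text
time_s: 17.55
ee_pos: [555.4, -367.4, -21.1]
ee_rot: [180.0, 0.0, 84.7]
force: [-0.6, 1.0, -2.0]
gripper_width: 17.5
gripper_force: 30.0
```

apply_moves --pt "0 0 0.001 0 -0.9" --pt "0 0 0.001 0 -0.9"

```text
time_s: 17.75
ee_pos: [555.5, -367.4, -21.2]
ee_rot: [179.9, 0.0, 84.7]
force: [-2.1, 1.5, 4.8]
gripper_width: 18.0
gripper_force: 30.0
```

Contact force is +4.8 N at the expected height, so the calliper is on the floor of the bay. I'll release in the bay and rise.

apply_moves --pt "0 0 0 0 -0.5" --pt "0 0 0 0 -0.35" --pt "0 0 0 0 -0.2" --pt "0 0 0 0 -0.2"

```text
time_s: 18.15
ee_pos: [555.2, -367.3, -22.7]
ee_rot: [180.0, -0.0, 84.7]
force: [0.8, 0.4, -0.7]
gripper_width: 36.1
gripper_force: 0.0
```

apply_moves --pt "0 0 -0.01 0 -0.2" --pt "0 0 -0.03 0 -0.2" --pt "0 0 -0.07 0 -0.2" --pt "0 0 -0.11 0 -0.2" --pt "0 0 -0.15 0 -0.2"

```text
time_s: 18.65
ee_pos: [555.1, -367.2, 129.7]
ee_rot: [180.0, 0.0, 84.7]
force: [1.0, -0.7, 0.5]
gripper_width: 36.6
gripper_force: 0.0
```

apply_moves --pt "-0.04 0 -0.04 0 -0.2" --pt "-0.08 0 -0.08 0 -0.2" --pt "-0.08 0 -0.1 0 -0.2" --pt "-0.08 0 -0.1 0 -0.2"

```text
time_s: 19.05
ee_pos: [548.9, -450.2, 233.5]
ee_rot: [179.5, 0.4, 84.5]
force: [-0.2, -0.5, 0.4]
gripper_width: 36.6
gripper_force: 0.0
```

Run:
```python
from h import *
s=env.state();print(s["time_s"],s["ee_pos"],s["force"],s["gripper_width"])
w=cams.grab_frame("wrist");S=cams.grab_frame("scene");D=cams.grab_frame("side")
for n,i in(("w12",w),("s12",S),("d12",D)): cv2.imwrite(f"pics/{n}.png",i)
W=cam("wrist",s)
th=np.radians(84.7);u=np.array([np.cos(th),np.sin(th)]);v=np.array([-u[1],u[0]]);o=np.array([555.5,-367.4])+u*38.7
P=lambda x,y,z:proj(W,np.r_[o+u*x+v*y,z+6]).round(0)
print("pred apex",P(57,0,8),"sh",P(34,33,8),P(34,-33,8),"jaw1",P(-1,66,14),"jaw2",P(-80,66,14),"tail",P(-164,0,16))
g=cv2.cvtColor(w,cv2.COLOR_BGR2HSV);m=(g[...,1]<60)
c0=int(P(-1,60,14)[0]); 
for c in(c0,c0+4): 
    e=np.flatnonzero(np.diff(np.r_[0,m[:,c].astype(int),0])).reshape(-1,2);print(c,[(a,b,onz(W,c,(a+b)/2,20)[:2].round(0).tolist()) for a,b in e if b-a>3])
# hung calliper in the scene view: beam/bow pixels versus prediction
Sc=cam("scene");D2=cam("side");cc,sn=np.cos(np.radians(55)),np.sin(np.radians(55))
H=lambda x,y,z:np.array([561.8,420.1,203.6])+R.from_euler('z',-4.5,degrees=True).apply([-y,cc*x-sn*z,sn*x+cc*z])
for x in(-43,-100,-150,-200,-205):
    q=proj(Sc,H(x,0,15));q2=proj(D2,H(x,0,15));print(x,q.round(0),S[int(q[1]),int(q[0])],q2.round(0),D[int(q2[1]),int(q2[0])])
```

```text
19.05 [ 548.91335228 -450.19007415  233.47316531] [-0.19907899 -0.47298323  0.3806341 ] 36.606799584906675
pred apex [279.  13.] sh [250.  36.] [309.  36.] jaw1 [221.  70.] jaw2 [225. 142.] tail [280. 209.]
226 [(np.int64(65), np.int64(78), [499.0, -326.0]), (np.int64(137), np.int64(148), [487.0, -404.0]), (np.int64(250), np.int64(368), [454.0, -630.0]), (np.int64(389), np.int64(420), [430.0, -799.0])]
230 [(np.int64(65), np.int64(78), [503.0, -326.0]), (np.int64(137), np.int64(149), [492.0, -405.0]), (np.int64(245), np.int64(362), [461.0, -622.0]), (np.int64(389), np.int64(420), [436.0, -799.0])]
-43 [375. 132.] [66 69 66] [227. 140.] [84 89 87]
-100 [364. 149.] [151 159 159] [230. 156.] [102 124 113]
-150 [355. 162.] [159 167 170] [233. 170.] [102 126 117]
-200 [346. 176.] [90 96 94] [236. 183.] [101 127 117]
-205 [345. 177.] [73 79 79] [237. 185.] [100 128 113]
```

Both callipers are where predicted. The jaw spacing of about 79 mm gives an opening of about 65 mm, and the hung calliper's beam and tail pixels match. I'll hold a moment, then hand in.

apply_moves --pt "0 0 0 0 -0.2" --pt "0 0 0 0 -0.2" --pt "0 0 0 0 -0.2"

```text
time_s: 19.5
ee_pos: [547.7, -446.1, 226.5]
ee_rot: [-179.9, -0.1, 84.7]
force: [0.4, -0.9, -1.0]
gripper_width: 36.2
gripper_force: 0.0
```

```bash
python3 -c "
from workcell import env
print(env.job_done())"
```

```text
the job is handed in; nothing more can be done
None
```

The shut calliper is hanging by its bow on the empty hook, the open one lies in the wide bay still about 65 mm open, and the job was handed in at 19.5 s; no verdict came back, and I did not measure the bystanders or the shut calliper's final opening.

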